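# Pull the second fuse carrier of a DC string

## Task

Isolate the second pole of the test string: two fuse bases stand on the table, and the carrier of the uncovered one has already been pulled. Pull the grey touch cover straight up off its snap detents on the other base and stand it gently, open side down, on a free patch of the table, touching neither base; then pinch the two side catches of that base's fuse carrier together, draw the carrier straight up out of its contacts, and finish while still holding it by its pinched catches, upright and still, a hand's breadth above its base. Leave everything else on the table where it lies.

Things in the scene. Friction and masses are not known exactly. Their poses are not given: they have to be found in the camera images.
- fuse_base: Black fuse base fixed to the table, the one that wears the grey cover. Foot 70 (x) x 164 (y) x 8 mm, a copper lug and bolt at each y end; shoulder 64 x 116 mm up to z 24 mm, on which the cover stands; above it the socket, 54 x 102 mm outside. Origin: centre of its underside, on the table; z up, y along its long side, x across (the direction in which the catches are pinched).
- socket_rim (a point): Middle of the fuse base's open socket, at its rim, 50 mm above the table; axes as the base's. The long side walls are 8 mm thick (x 19 to 27 mm either side). In the middle of each a window, 24 mm long; its upper edge is a ledge, z 45 to 50 mm, under which a hook of the carrier sits.
- empty_base: The other base, the same in shape, size and frame, fixed to the table; uncovered and empty. Not to be worked on.
- cover: Light grey plastic touch cover: a hood open below, 62 (x) x 110 (y) mm, 117 mm over a rounded bar at each y end, 63.5 mm high plus a grip fin on top, wall 2.5 mm, 120 g. Origin: centre of its open rim; z up, x and y as the base's. At the start it is pushed over the socket with 1.5 mm clearance, its rim on the shoulder, 24 mm above the table.
- cover_fin (a point): Middle of the top edge of the cover's grip fin, 86 mm above the cover's rim; axes as the cover's. Fin 14 mm thick (x), 44 mm long (y), 22 mm high. A sprung steel roller at each y end of the socket sits in a window of the cover: pulled straight up it lets go within 6 mm, at about 8 to 16 N, then the cover is free; its rim is above the carrier's top 60 mm up.
- carrier: Grey fuse carrier, 36 (x) x 66 mm body with copper knife blades out to 84 mm along y and a white cartridge fuse along y on top; 185 g. Origin: centre of its underside; z up, axes as the base's. Seated in the socket it stands 8 mm above the table, 1 mm clearance, its blades between sprung jaws (about 5 N to draw it over 40 mm). Two catches lock it in.
- catch_grip (a point): Midway between the thumb tabs of the carrier's catches (dark grey, on its x sides), at mid-height, 61.5 mm above the carrier's underside, 69.5 mm above the table when seated; axes as the carrier's. Tabs 22 mm wide (y), 7 to 32 mm above the socket rim. Over the tabs 48 mm along x (52 at the top) when out, 31 mm when pressed right in, faces then upright. The fuse's top is 10.5 mm below this point.
- catch_near (a joint): Catch on the carrier's -x side, in rad: 0 sprung out, 0.15 pressed in to its stop; its hook is free of the ledge from about 0.11. Hinged at the carrier's foot. A finger needs about 2 N at the tab to start it and 6 N to press it right in.
- catch_far (a joint): The same on the carrier's +x side.
- pulled_carrier: The other pole's carrier, the same with its catches, lying loose on its side, 75 x 84 x 48 mm. Bystander; origin at the middle of its foot, 18 mm above the table; its own z points level, towards its tabs.
- the_hand_meter: Orange and black hand multimeter lying on the table, 150 x 69 x 44 mm, loose. Bystander; origin at the centre of its underside.
- carton: Small white carton of fuses, 40 x 62 x 30 mm, loose. Bystander; origin at the centre of its underside.
- caliper: Caliper lying on the table, 73 x 220 x 17 mm (long along its y), loose. Bystander; origin at the centre of its underside.
- bar: Flat copper busbar, 25 x 130 x 8 mm (long along its y), loose. Bystander; origin at the centre of its underside.
- tester: Green-handled screwdriver, 27 x 172 x 24 mm (long along its y), loose. Bystander; origin at the centre of its underside.
- lug_bin: Red open parts bin with cable lugs, 147 x 108 x 50 mm, loose, at the table's near left corner. Bystander; origin about the centre of its underside.
Mind the look-alikes: they are no part of the job. What is shaped like the cover but blue is not meant.

How it is judged:
On the way, in this order (a step that is already met when the one before it is completed fails the run):
1. the cover is drawn off its detents, clear above the base, with the carrier still seated (z of cover in the frame of fuse_base above 0.06 m and contact force between the fingers and cover above 0.3 N and z of carrier in the frame of fuse_base below 0.012 m), for 0.1 s.
2. the cover stands released on its rim on the table, clear of both bases (height (world z) of cover between -0.004 and 0.006 m and angle between cover's own z axis and vertical below 0.1 rad and horizontal distance between cover and fuse_base above 0.07 m and linear speed of cover below 0.03 m/s and contact force between the arm and cover below 0.05 N and contact force between cover and fuse_base below 0.05 N and contact force between cover and empty_base below 0.05 N), for 0.2 s.
3. both catches of the seated carrier are pinched in (value of joint each of catch_near, catch_far above 0.11 rad and contact force between the fingers and carrier above 1 N and z of carrier in the frame of fuse_base below 0.015 m), for 0.1 s.
At the end, for the whole second after the job is handed in: Carrier still in the fingers, both catches over 0.11 rad, tilt under 0.2 rad, within 8 cm of above its base, underside over 8.5 cm above the base's underside, touching neither base nor cover. Cover released, at rest on its rim on the table (6 mm, 0.1 rad), touching neither base (all of step 2 and z of carrier in the frame of fuse_base above 0.085 m and value of joint each of catch_near, catch_far above 0.11 rad and horizontal distance between carrier and fuse_base below 0.08 m and angle between carrier's own z axis and vertical below 0.2 rad and linear speed of carrier below 0.03 m/s and contact force between the fingers and carrier above 3 N and contact force between carrier and fuse_base below 0.05 N and contact force between carrier and cover below 0.05 N); the arm keeps its last pose, push and grip.
It fails at once if the cover is let fall or thrown (linear speed of cover above 0.45 m/s and contact force between the fingers and cover below 0.05 N).
It fails at once if the carrier is let fall (linear speed of carrier above 0.45 m/s and contact force between the fingers and carrier below 0.05 N).
It fails at once if a loose bystander is moved by more than 3 cm (distance of any of the_hand_meter, pulled_carrier, carton, caliper, bar, tester, lug_bin from where it was at the start of the episode above 0.03 m).
It also fails if it takes over 54 s, if anything falls off the work surface, if the arm or the gripper's body presses on something with over 40 N, if the wrist force passes 120 N, or if a joint passes its speed limit or range.

## Robot

A 6-joint arm with a two-finger parallel gripper is mounted at the origin on a cart in front of the work surface, level with it; the furniture and walls round the work are solid. World frame = base frame: x ahead of the robot, y to its left, z up, the work surface at z = 0. Lengths are in m, angles in rad, forces in N, time in s.
With the tool pointing down it reaches from about 0.35 to 0.975 m from the base axis. Payload 4.9 kg.
Tool frame: the origin (TCP) lies at the very end of the fingers, on their centre line; the grasp point (between the pads) lies 19 mm behind it (ctrl.grasp_offset is the distance from the TCP to the grasp point, in m); z points along the fingers, y is the line along which they close (so a half turn about z gives the same grasp; the last joint's range is limited). The gripper opens to 85 mm and grips with 20 to 120 N. Pads are 22 mm wide; open, the fingers measure 114 mm over their backs; the gripper's body (76 mm by 85 mm) begins 54 mm behind the grasp point. The pads swing forward as they close: fully open they stand 13 mm farther back than shut.
Start: joints at [1.127, 0.053, 1.613, -0, 1.476, -0.119], TCP at [0.199, 0.592, 0.231] pointing down, gripper open.
Joint ranges: [-3.01, 3.01], [-1.01, 2.22], [0.06, 2.58], [-1.02, 4.17], [0.09, 2.62], [-3.14, 3.14]. Speed limits (rad/s): [2.57, 2.57, 3.14, 3.14, 3.14, 3.14].

## Interface

Orientations are given as a rotation vector (axis times angle).
In Python, from station import ctrl, optics gives the robot as it stands.
- The arm moves only by the shell command python3 -m handwheel 'ROWS' [OPENING] [FORCE]. ROWS is JSON, a list of rows, each an object of numbers: "tx", "ty", "tz": the shift along the tool's x, y, z in mm; "roll": the turn about the tool's z in rad. A call has 1 to 12 rows; each row shifts and turns the commanded pose from where the row before left it, along the tool's axes as they then stand; what a row does not reach is not made up. A row lasts 1/12 s, in which the tool goes at most 41.7 mm and 7.16 degrees, less where a joint would pass 70% of its speed; a pose out of reach is approached as far as the arm can. A call with a gripper value outside its range is refused whole. OPENING is the finger opening in mm, from 0 to 85.4, set as the call begins (- or left out, the last holds). The fingers move at their own pace and stop on an object; FORCE is the grip in N (left out, the last holds). Time passes only in rows, so rows that do not move let the fingers close. It gives the time, the measured TCP pose, the force, the opening and the grip force at its end, in the units of the state.
- ctrl.get_obs(): the state, without advancing time (a new reading comes with each control period).
- optics.get_image(name): name is "scene" or "side" or "wrist"; returns (picture, depth): 420x560x3 uint8, red, green, blue; 420x560 float32, m along the optical axis (not along the pixel's ray), 0 where there is no reading.
- optics.camera_params(name): a dict with "mtx" (3x3 intrinsics, pixels), "extrinsics" (4x4, takes a point from camera to world coordinates); the wrist camera has in their place "tool_from_camera" (4x4, takes a point from camera to tool coordinates, whose origin is the TCP and whose axes are the flange's). Camera axes: x right, y down, z forward; pixel columns grow to the right and rows downward; lengths in m; the calibration is good to about 2 mm. A picture is of the moment at which its call begins: read the wrist's pose just before it. camera_params takes no time and is no camera call.
- ctrl.finish_job(): hands the job in; it is judged then, once.
The state is a dict: "t": time; "q": joint angles; "dq": joint speeds; "effort": joint torques, N m; "tool_pos": TCP position; "tool_rot": TCP orientation; "contact_force": force on the tool from outside, world axes, zero at the start; "wrist_torque": the same for the moment, N m; "opening": finger opening in m; "grip_force": force on a finger pad.
Only numpy, scipy, OpenCV 4.12 (cv2) and the standard library are available. Lean on these libraries where they do the work, as an engineer would, in place of code of your own. Each camera call takes 0.05 s, during which the arm holds its last target. There are 200 camera calls.

## Working session

There is one attempt and no reset: what is moved stays moved. The work goes in short steps, Python scripts to look and compute and a shell command to move; the robot and the scene stay as the last step left them, time stands still between calls to the robot, and variables do not carry over. Pictures are saved under pics/ and viewed, at most 10 in all, crops included, and the job is handed in when it is done.

```bash
ls; mkdir -p pics
python3 - <<'E'
from station import ctrl, optics
import cv2, numpy as np
o=ctrl.get_obs(); print({k:np.round(v,3) for k,v in o.items()}, ctrl.grasp_offset)
for n in ("scene","side"):
    im,d=optics.get_image(n); cv2.imwrite(f"pics/{n}0.png",im[:,:,::-1]); np.save(f"pics/{n}0.npy",d)
    p=optics.camera_params(n); print(n,np.round(p["mtx"],1).tolist(),np.round(p["extrinsics"],3).tolist())
E
```

```text
pics
{'t': np.float64(0.0), 'q': array([ 1.127,  0.053,  1.614,  0.   ,  1.476, -0.119]), 'dq': array([-0.002, -0.   , -0.001,  0.001,  0.003,  0.   ]), 'effort': array([-1.0000e-03, -3.9369e+01, -3.7017e+01, -0.0000e+00,  7.0000e-03,
       -0.0000e+00]), 'tool_pos': array([0.199, 0.592, 0.23 ]), 'tool_rot': array([-5.08e-01, -3.10e+00,  3.00e-03]), 'contact_force': array([-0.088, -0.437,  1.153]), 'wrist_torque': array([0.042, 0.   , 0.016]), 'grip_force': np.float64(0.0), 'opening': np.float64(0.086)} 0.0187
scene [[452.2, 0.0, 277.2], [0.0, 452.2, 209.2], [0.0, 0.0, 1.0]] [[0.769, -0.3, 0.565, -0.136], [-0.639, -0.394, 0.661, -0.788], [0.024, -0.869, -0.494, 0.702], [0.0, 0.0, 0.0, 1.0]]
side [[496.7, 0.0, 281.7], [0.0, 496.7, 200.8], [0.0, 0.0, 1.0]] [[-0.965, 0.202, -0.165, 0.783], [0.261, 0.714, -0.65, 0.906], [-0.014, -0.671, -0.742, 1.104], [0.0, 0.0, 0.0, 1.0]]
```

View pics/scene0.png

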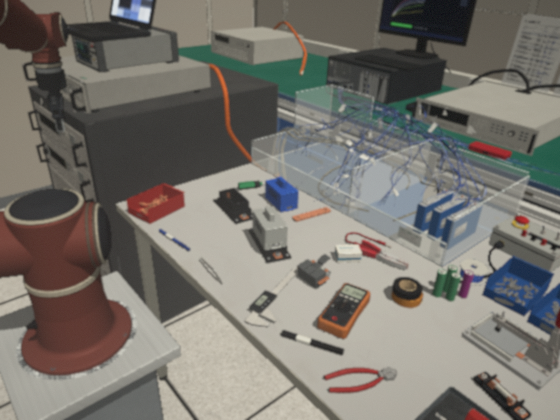

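View pics/side0.png

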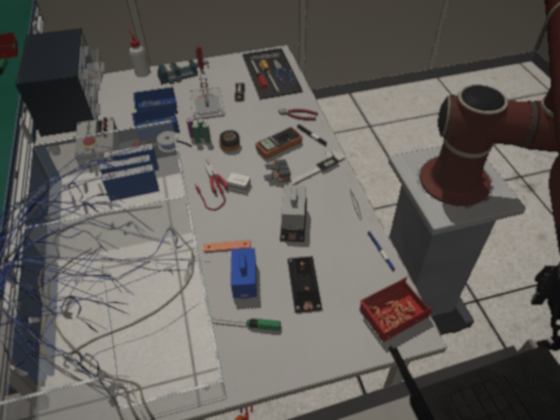

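Side view: the grey cover is at about (293,208), the empty base at (304,285), the blue decoy at (243,272), the bin at (395,310), the busbar at (228,246), the carton at (237,181) and the pulled carrier at (280,172). I'll build a metric top-down map next.

```bash
cat > h.py <<'E'
import numpy as np, cv2
from station import ctrl, optics
from scipy.spatial.transform import Rotation as R
def cloud(n,im,d,T=None):
    p=optics.camera_params(n); K=p["mtx"]; E=p["extrinsics"] if T is None else T@p["tool_from_camera"]
    v,u=np.mgrid[:d.shape[0],:d.shape[1]]
    P=np.stack([(u-K[0,2])/K[0,0]*d,(v-K[1,2])/K[1,1]*d,d],-1)
    W=P@E[:3,:3].T+E[:3,3]; m=d>0
    return W[m],im[m]
def tool(o):
    T=np.eye(4); T[:3,:3]=R.from_rotvec(o["tool_rot"]).as_matrix(); T[:3,3]=o["tool_pos"]; return T
def wrist():
    T=tool(ctrl.get_obs()); im,d=optics.get_image("wrist"); return im,*cloud("wrist",im,d,T)
def rect(W,zlo,zhi,box):
    x0,x1,y0,y1=box
    m=(W[:,0]>x0)&(W[:,0]<x1)&(W[:,1]>y0)&(W[:,1]<y1)&(W[:,2]>zlo)&(W[:,2]<zhi)
    r=cv2.minAreaRect(W[m,:2].astype(np.float32)*1000); return m.sum(),r,np.median(W[m],0)
def ortho(W,C,box,s=1000):
    x0,x1,y0,y1=box   # image: up = +x, left = +y
    im=np.zeros((int((x1-x0)*s),int((y1-y0)*s),3),np.uint8)
    o=np.argsort(W[:,2]); W=W[o];C=C[o]
    r=((x1-W[:,0])*s).astype(int); c=((y1-W[:,1])*s).astype(int)
    m=(r>=0)&(r<im.shape[0])&(c>=0)&(c<im.shape[1])
    im[r[m],c[m]]=C[m]; return im
E
python3 - <<'E'
from h import *
im=cv2.imread("pics/side0.png")[:,:,::-1]; d=np.load("pics/side0.npy")
W,C=cloud("side",im,d)
box=(0.2,0.85,-0.2,0.65)
o=ortho(W,C,box,300); o=cv2.resize(cv2.dilate(o,np.ones((2,2))),None,fx=3,fy=3,interpolation=0)
for i in range(0,65,5): cv2.putText(o,f"{.85-i/100:.2f}",(0,int(i*9)+4),0,.35,(255,255,0),1); 
for i in range(0,85,5): cv2.putText(o,f"{.65-i/100:.2f}",(int(i*9)-10,10),0,.35,(255,255,0),1)
o=cv2.resize(o,(784,600)); cv2.imwrite("pics/ortho.png",o[:,:,::-1])
def px(u,v):
    K=optics.camera_params("side"); E=K["extrinsics"];K=K["mtx"];z=d[v,u]
    return np.round(E[:3,:3]@[(u-K[0,2])/K[0,0]*z,(v-K[1,2])/K[1,1]*z,z]+E[:3,3],3)
for n,u,v in [("fin",294,193),("empty",304,285),("blue",243,272),("bin",395,310),("bar",228,246),("carton",237,181),("pc",280,172),("table",345,250),("table2",270,260),("foot",293,236)]: print(n,px(u,v))
E
```

```text
fin [0.521 0.014 0.108]
empty [0.561 0.246 0.012]
blue [0.707 0.201 0.066]
bin [0.368 0.378 0.018]
bar [0.725 0.068 0.009]
carton [ 0.653 -0.15   0.031]
pc [ 0.52  -0.144  0.039]
table [0.418 0.163 0.003]
table2 [ 0.624  0.137 -0.001]
foot [0.543 0.082 0.009]
```

View pics/ortho.png

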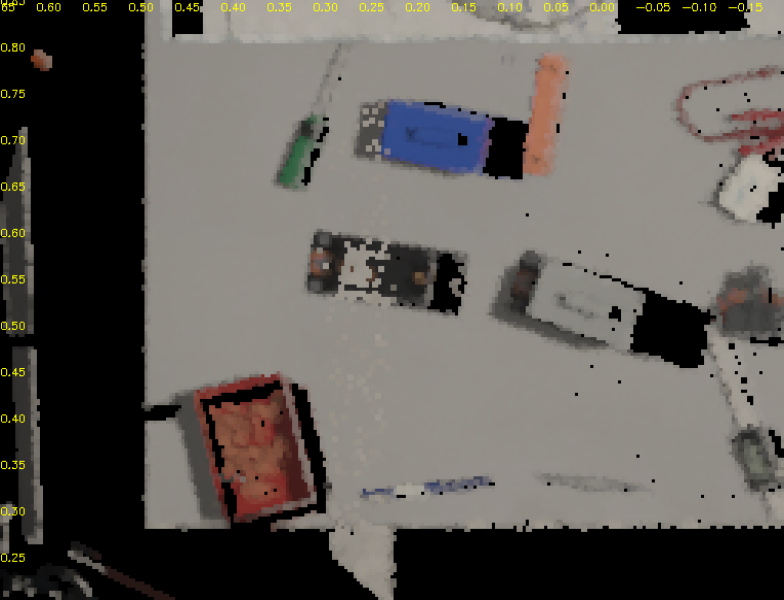

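```bash
cat >> h.py <<'E'
def plan(p,xdir):
    """shift in current tool axes (mm) to p (TCP) and roll to align tool x with horizontal dir xdir (or its opposite)"""
    T=tool(ctrl.get_obs()); s=T[:3,:3].T@(np.array(p)-T[:3,3])*1000
    a=T[:3,:3].T@np.array([xdir[0],xdir[1],0]); r=np.arctan2(a[1],a[0])
    print("shift",np.round(s,1),"roll",round(r,3),"or",round(r-np.sign(r)*np.pi,3),"q6",round(ctrl.get_obs()["q"][5],2), "tcp",np.round(T[:3,3],4),"toolx",np.round(T[:3,0],3),"toolz",np.round(T[:3,2],3))
E
python3 - <<'E'
from h import *
im=cv2.imread("pics/side0.png")[:,:,::-1]; d=np.load("pics/side0.npy")
W,C=cloud("side",im,d)
print(np.round(optics.camera_params("wrist")["tool_from_camera"],3).tolist())
b=(.42,.62,-.08,.12)
print("top",rect(W,.08,.094,b)); print("fin",rect(W,.1,.12,b)); print("foot",rect(W,.004,.012,b))
e=(.5,.62,.12,.35); print("empty foot",rect(W,.004,.012,e),"top",rect(W,.045,.056,e))
plan((.5,.0,.25),(.26,.965))
E
```

```text
[[-0.0, -0.953, -0.304, 0.078], [1.0, -0.001, 0.001, -0.0], [-0.001, -0.304, 0.953, -0.143], [0.0, 0.0, 0.0, 1.0]]
top (np.int64(608), ((524.1304321289062, 16.684524536132812), (115.9400634765625, 61.71871566772461), 70.49913787841797), array([0.52800374, 0.02657136, 0.08648932]))
fin (np.int64(74), ((523.3424072265625, 16.700748443603516), (49.440181732177734, 13.833759307861328), 74.1711654663086), array([0.52437971, 0.0170546 , 0.10873569]))
foot (np.int64(270), ((519.6146240234375, 21.612892150878906), (194.91940307617188, 179.4919891357422), 83.3275375366211), array([0.53718136, 0.07508365, 0.00679859]))
empty foot (np.int64(611), ((559.6121826171875, 234.41714477539062), (227.56202697753906, 115.37845611572266), 89.14910888671875), array([0.5599243 , 0.24505669, 0.00735755])) top (np.int64(277), ((558.142822265625, 232.85610961914062), (104.7630386352539, 53.68526840209961), 81.3549575805664), array([0.55739326, 0.23685145, 0.04888531]))
shift [-473.9 -464.9  -19. ] roll 1.509 or -1.632 q6 -0.12 tcp [0.1992 0.5918 0.2302] toolx [-0.948  0.319  0.   ] toolz [-0.001 -0.002 -1.   ]
```

```bash
python3 -m handwheel '[{"tx":-27,"ty":-24.5},{"tx":-27,"ty":-24.5},{"tx":-27,"ty":-24.5},{"tx":-27,"ty":-24.5},{"tx":-27,"ty":-24.5},{"tx":-27,"ty":-24.5},{"tx":-27,"ty":-24.5},{"tx":-27,"ty":-24.5},{"tx":-27,"ty":-24.5}]' 85
python3 -m handwheel '[{"tx":-27,"ty":-24.5},{"tx":-27,"ty":-24.5},{"tx":-27,"ty":-24.5},{"tx":-27,"ty":-24.5},{"tx":-27,"ty":-24.5},{"tx":-27,"ty":-24.5},{"tx":-27,"ty":-24.5},{"tx":-27,"ty":-24.5},{"tx":-27,"ty":-24.5}]'
python3 -m handwheel '[{"roll":0.12},{"roll":0.12},{"roll":0.12},{"roll":0.12},{"roll":0.12},{"roll":0.12},{"roll":0.12},{"roll":0.12},{"roll":0.12},{"roll":0.12},{"roll":0.12},{"roll":0.12}]'
python3 -m handwheel '[{"roll":0.12},{"roll":0.12},{},{}]'
python3 - <<'E'
from h import *
im,W,C=wrist(); cv2.imwrite("pics/w1.png",im[:,:,::-1])
b=(.42,.62,-.08,.12)
for a in [(.08,.094),(.1,.12),(.095,.12)]: print(a,rect(W,*a,b))
plan((.524,.017,.2),(.334,.943))
E
```

```text
(0.08, 0.094) (np.int64(0), ((0.0, 0.0), (0.0, 0.0), 0.0), array([nan, nan, nan]))
(0.1, 0.12) (np.int64(0), ((0.0, 0.0), (0.0, 0.0), 0.0), array([nan, nan, nan]))
(0.095, 0.12) (np.int64(0), ((0.0, 0.0), (0.0, 0.0), 0.0), array([nan, nan, nan]))
shift [-491.2 -441.1   31. ] roll 1.586 or -1.555 q6 -0.12 tcp [0.1992 0.5919 0.2303] toolx [-0.948  0.319  0.   ] toolz [-0.001 -0.001 -1.   ]$[0]: bad value
$[0]: bad value
$[0]: bad value
$[0]: bad value
  return _methods._mean(a, axis=axis, dtype=dtype,
  ret = um.true_divide(
```

View pics/w1.png

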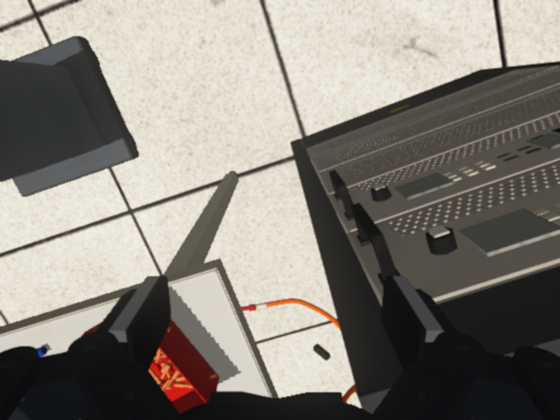

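The arm didn't move: the rows were refused, and the view still shows the floor and the bin from the start pose. I'll try rows with all four keys.

```bash
python3 -m handwheel '[{"tx":-27,"ty":-24.5,"tz":0,"roll":0}]' 85; python3 -m handwheel '[{"tx":-27,"ty":-24.5}]'; python3 -m handwheel '[{"tx":-27.0,"ty":-24.0,"tz":0.0,"roll":0.0}]'
```

```text
t: 0.23
tool_pos: [0.2152, 0.5627, 0.2303]
tool_rot: [-0.501, -3.099, -0.001]
contact_force: [1.2, -1.6, -0.5]
opening: 0.085
grip_force: 0.0
t: 0.32
tool_pos: [0.2346, 0.5288, 0.2304]
tool_rot: [-0.503, -3.101, 0.002]
contact_force: [1.8, -0.0, 0.6]
opening: 0.0851
grip_force: 0.0$[0]: bad value
```

All four keys are required.

```bash
python3 -m handwheel '[{"tx":-27,"ty":-24.5,"tz":0,"roll":0},{"tx":-27,"ty":-24.5,"tz":0,"roll":0},{"tx":-27,"ty":-24.5,"tz":0,"roll":0},{"tx":-27,"ty":-24.5,"tz":0,"roll":0},{"tx":-27,"ty":-24.5,"tz":0,"roll":0},{"tx":-27,"ty":-24.5,"tz":0,"roll":0},{"tx":-27,"ty":-24.5,"tz":0,"roll":0},{"tx":-27,"ty":-24.5,"tz":0,"roll":0}]'
python3 -m handwheel '[{"tx":-27,"ty":-24.5,"tz":0,"roll":0},{"tx":-27,"ty":-24.5,"tz":0,"roll":0},{"tx":-27,"ty":-24.5,"tz":0,"roll":0},{"tx":-27,"ty":-24.5,"tz":0,"roll":0},{"tx":-27,"ty":-24.5,"tz":0,"roll":0},{"tx":-27,"ty":-24.5,"tz":0,"roll":0},{"tx":-27,"ty":-24.5,"tz":0,"roll":0},{"tx":-27,"ty":-24.5,"tz":0,"roll":0}]'
python3 -m handwheel '[{"tx":0,"ty":0,"tz":0,"roll":0.12},{"tx":0,"ty":0,"tz":0,"roll":0.12},{"tx":0,"ty":0,"tz":0,"roll":0.12},{"tx":0,"ty":0,"tz":0,"roll":0.12},{"tx":0,"ty":0,"tz":0,"roll":0.12},{"tx":0,"ty":0,"tz":0,"roll":0.12},{"tx":0,"ty":0,"tz":0,"roll":0.12}]'
python3 -m handwheel '[{"tx":0,"ty":0,"tz":0,"roll":0.12},{"tx":0,"ty":0,"tz":0,"roll":0.12},{"tx":0,"ty":0,"tz":0,"roll":0.12},{"tx":0,"ty":0,"tz":0,"roll":0.12},{"tx":0,"ty":0,"tz":0,"roll":0.12},{"tx":0,"ty":0,"tz":0,"roll":0.12},{"tx":0,"ty":0,"tz":0,"roll":0},{"tx":0,"ty":0,"tz":0,"roll":0}]'
cat > look.py <<'E'
import sys; from h import *
im,W,C=wrist(); cv2.imwrite(f"pics/{sys.argv[1]}.png",im[:,:,::-1]); np.savez(f"pics/{sys.argv[1]}.npz",W=W,C=C)
E
python3 look.py w2
python3 - <<'E'
from h import *
W=np.load("pics/w2.npz")["W"]
b=(.42,.62,-.08,.12)
for a in [(.08,.094),(.1,.12),(.095,.12)]: print(a,rect(W,*a,b))
plan((.524,.017,.2),(.334,.943))
E
```

```text
t: 0.98
tool_pos: [0.3776, 0.2727, 0.2311]
tool_rot: [0.508, 3.1, 0.0]
contact_force: [0.8, 0.1, -0.1]
opening: 0.085
grip_force: 0.0
t: 1.65
tool_pos: [0.5198, 0.018, 0.231]
tool_rot: [-0.508, -3.1, -0.0]
contact_force: [0.4, 1.0, -0.2]
opening: 0.0848
grip_force: 0.0
t: 2.23
tool_pos: [0.5192, 0.0197, 0.2309]
tool_rot: [-1.736, -2.618, 0.001]
contact_force: [-0.4, 0.4, 0.0]
opening: 0.0845
grip_force: 0.0
t: 2.9
tool_pos: [0.5193, 0.0198, 0.231]
tool_rot: [-2.538, -1.85, 0.001]
contact_force: [0.0, 1.0, 0.3]
opening: 0.0847
grip_force: 0.0
(0.08, 0.094) (np.int64(8842), ((522.2267456054688, 16.111988067626953), (110.1982192993164, 61.55731964111328), 70.48957061767578), array([0.52455938, 0.02419874, 0.08812594]))
(0.1, 0.12) (np.int64(1131), ((522.125732421875, 16.25763702392578), (44.28084182739258, 15.10223388671875), 71.20831298828125), array([0.52275466, 0.01857421, 0.11038493]))
(0.095, 0.12) (np.int64(1153), ((522.094482421875, 16.370973587036133), (44.401458740234375, 15.11245346069336), 70.66068267822266), array([0.52279824, 0.01890589, 0.11036974]))
shift [-1.2  5.3 31.1] roll 0.029 or -3.112 q6 0.21 tcp [0.5193 0.0198 0.2311] toolx [ 0.306  0.952 -0.   ] toolz [-0.  0. -1.]
```

View pics/w2.png

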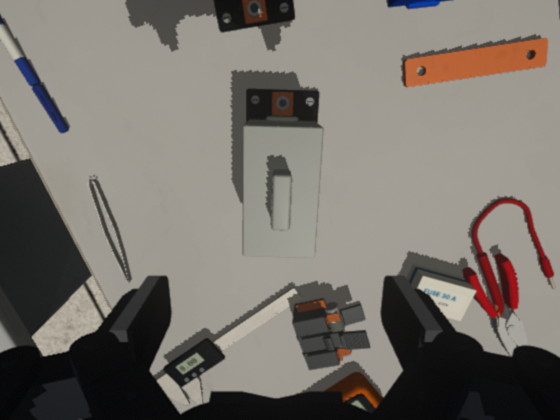

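The wrist view shows the cover with its fin at pixel (281,200), the base's foot at (283,103), and the pulled carrier and caliper below it. The cover's centre is (0.522, 0.0165) and its long axis is at 70.5°.

Run:
```python
from h import *
plan((.5222,.0163,.092),(.334,.943))
```

```text
shift [ -2.4   3.9 139.1] roll 0.029 or -3.112 q6 0.21 tcp [0.5193 0.0198 0.2311] toolx [ 0.306  0.952 -0.   ] toolz [-0.  0. -1.]
```

```bash
python3 -m handwheel '[{"tx":-2.4,"ty":3.9,"tz":0,"roll":0.029},{"tx":0,"ty":0,"tz":30,"roll":0},{"tx":0,"ty":0,"tz":30,"roll":0},{"tx":0,"ty":0,"tz":30,"roll":0},{"tx":0,"ty":0,"tz":22,"roll":0},{"tx":0,"ty":0,"tz":15,"roll":0},{"tx":0,"ty":0,"tz":12,"roll":0},{"tx":0,"ty":0,"tz":0,"roll":0}]' 60
python3 -m handwheel '[{"tx":0,"ty":0,"tz":0,"roll":0},{"tx":0,"ty":0,"tz":0,"roll":0},{"tx":0,"ty":0,"tz":0,"roll":0},{"tx":0,"ty":0,"tz":0,"roll":0},{"tx":0,"ty":0,"tz":0,"roll":0},{"tx":0,"ty":0,"tz":0,"roll":0},{"tx":0,"ty":0,"tz":0,"roll":0},{"tx":0,"ty":0,"tz":0,"roll":0}]' 0 60
python3 look.py w3
```

```text
t: 3.62
tool_pos: [0.5205, 0.0163, 0.0892]
tool_rot: [-2.565, -1.808, 0.006]
contact_force: [0.9, -0.6, 0.1]
opening: 0.0601
grip_force: 0.0
t: 4.28
tool_pos: [0.5234, 0.0162, 0.0939]
tool_rot: [2.566, 1.809, 0.003]
contact_force: [-1.7, 0.3, 5.9]
opening: 0.0125
grip_force: 61.2
```

View pics/w3.png

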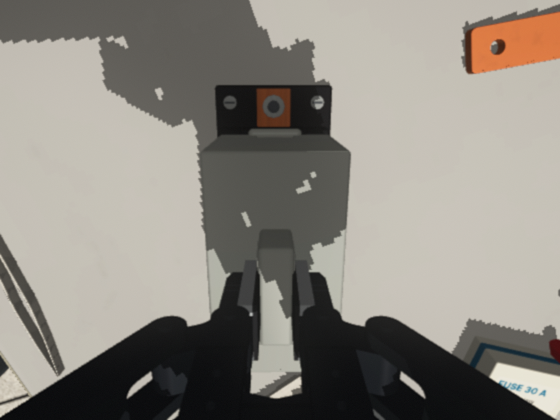

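The fin is held between the pads, in about (260–295, 230–345), with 61 N. Now I'll lift.

```bash
python3 -m handwheel '[{"tx":0,"ty":0,"tz":-3,"roll":0},{"tx":0,"ty":0,"tz":-3,"roll":0},{"tx":0,"ty":0,"tz":-3,"roll":0},{"tx":0,"ty":0,"tz":-3,"roll":0},{"tx":0,"ty":0,"tz":-4,"roll":0},{"tx":0,"ty":0,"tz":-6,"roll":0},{"tx":0,"ty":0,"tz":0,"roll":0}]'
python3 -m handwheel '[{"tx":0,"ty":0,"tz":-8,"roll":0},{"tx":0,"ty":0,"tz":-8,"roll":0},{"tx":0,"ty":0,"tz":-8,"roll":0},{"tx":0,"ty":0,"tz":-8,"roll":0},{"tx":0,"ty":0,"tz":-10,"roll":0},{"tx":0,"ty":0,"tz":-10,"roll":0},{"tx":0,"ty":0,"tz":-10,"roll":0},{"tx":0,"ty":0,"tz":-8,"roll":0},{"tx":0,"ty":0,"tz":0,"roll":0},{"tx":0,"ty":0,"tz":0,"roll":0}]'
python3 look.py w4
python3 - <<'E'
from h import *
im,d=optics.get_image("side"); cv2.imwrite("pics/side1.png",im[:,:,::-1]); W,C=cloud("side",im,d)
b=(.35,.65,-.1,.12); m=(W[:,0]>.35)&(W[:,0]<.65)&(W[:,1]>-.1)&(W[:,1]<.15)
print("seat",rect(W,.045,.09,(.45,.6,-.05,.09)))
cv2.imwrite("pics/side1c.png",cv2.resize(im[100:300,180:400,::-1],None,fx=3,fy=3))
plan((.415,.14,.2),(.334,.943))
E
```

```text
t: 4.92
tool_pos: [0.5237, 0.0161, 0.1169]
tool_rot: [2.566, 1.809, 0.004]
contact_force: [0.4, 1.0, -0.7]
opening: 0.0129
grip_force: 60.3
t: 5.75
tool_pos: [0.5228, 0.0162, 0.1851]
tool_rot: [2.567, 1.809, 0.002]
contact_force: [-0.5, -0.9, -1.9]
opening: 0.0125
grip_force: 60.3
seat (np.int64(206), ((530.0576171875, 30.915407180786133), (74.10816955566406, 53.05863952636719), 73.35038757324219), array([0.53106595, 0.03932016, 0.05029358]))
shift [  80.5 -142.4  -16.2] roll -0.003 or 3.139 q6 0.23 tcp [0.522  0.0163 0.1837] toolx [ 0.336  0.942 -0.   ] toolz [-0.001  0.    -1.   ]
```

View pics/side1c.png

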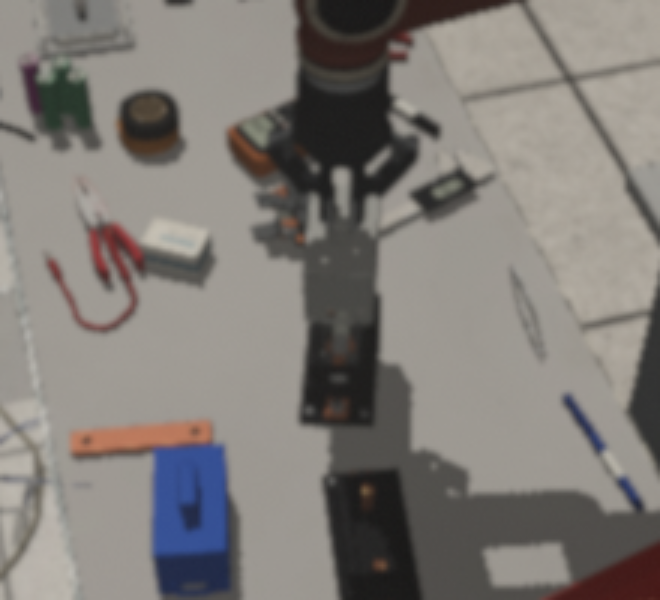

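The cover is lifted clear at about (340,270) in the crop; the base below it shows its carrier still seated. I'll carry the cover to (0.415, 0.14).

```bash
python3 -m handwheel '[{"tx":6,"ty":-10,"tz":0,"roll":0},{"tx":12,"ty":-21,"tz":0,"roll":0},{"tx":12,"ty":-21,"tz":0,"roll":0},{"tx":12,"ty":-21,"tz":0,"roll":0},{"tx":12,"ty":-21,"tz":0,"roll":0},{"tx":12,"ty":-21,"tz":0,"roll":0},{"tx":8,"ty":-15,"tz":0,"roll":0},{"tx":6,"ty":-12,"tz":0,"roll":0},{"tx":0,"ty":0,"tz":0,"roll":0}]'
python3 -m handwheel '[{"tx":0,"ty":0,"tz":14,"roll":0},{"tx":0,"ty":0,"tz":18,"roll":0},{"tx":0,"ty":0,"tz":18,"roll":0},{"tx":0,"ty":0,"tz":18,"roll":0},{"tx":0,"ty":0,"tz":16,"roll":0},{"tx":0,"ty":0,"tz":10,"roll":0},{"tx":0,"ty":0,"tz":8,"roll":0},{"tx":0,"ty":0,"tz":0,"roll":0},{"tx":0,"ty":0,"tz":0,"roll":0},{"tx":0,"ty":0,"tz":0,"roll":0}]'
```

```text
t: 6.6
tool_pos: [0.4133, 0.1411, 0.1833]
tool_rot: [-2.564, -1.813, 0.002]
contact_force: [-0.3, 0.4, -1.3]
opening: 0.0126
grip_force: 60.3
t: 7.43
tool_pos: [0.4164, 0.1394, 0.0833]
tool_rot: [2.567, 1.809, 0.002]
contact_force: [-0.2, -0.5, -1.4]
opening: 0.0124
grip_force: 60.2
```

```bash
python3 -m handwheel '[{"tx":0,"ty":0,"tz":3,"roll":0},{"tx":0,"ty":0,"tz":3,"roll":0},{"tx":0,"ty":0,"tz":2,"roll":0},{"tx":0,"ty":0,"tz":2,"roll":0},{"tx":0,"ty":0,"tz":0,"roll":0},{"tx":0,"ty":0,"tz":0,"roll":0}]'
python3 -m handwheel '[{"tx":0,"ty":0,"tz":1,"roll":0},{"tx":0,"ty":0,"tz":1,"roll":0},{"tx":0,"ty":0,"tz":1,"roll":0},{"tx":0,"ty":0,"tz":0,"roll":0},{"tx":0,"ty":0,"tz":0,"roll":0}]'
```

```text
t: 7.93
tool_pos: [0.4155, 0.1393, 0.0721]
tool_rot: [-2.568, -1.81, 0.0]
contact_force: [-0.4, 0.6, -2.2]
opening: 0.0121
grip_force: 60.2
t: 8.35
tool_pos: [0.4158, 0.1394, 0.07]
tool_rot: [2.568, 1.81, 0.0]
contact_force: [-2.5, -0.4, 4.6]
opening: 0.0125
grip_force: 61.0
```

```bash
python3 -m handwheel '[{"tx":0,"ty":0,"tz":0,"roll":0},{"tx":0,"ty":0,"tz":0,"roll":0},{"tx":0,"ty":0,"tz":0,"roll":0},{"tx":0,"ty":0,"tz":0,"roll":0},{"tx":0,"ty":0,"tz":0,"roll":0},{"tx":0,"ty":0,"tz":0,"roll":0}]' 45
python3 -m handwheel '[{"tx":0,"ty":0,"tz":-6,"roll":0},{"tx":0,"ty":0,"tz":-12,"roll":0},{"tx":0,"ty":0,"tz":-25,"roll":0},{"tx":0,"ty":0,"tz":-30,"roll":0},{"tx":0,"ty":0,"tz":-30,"roll":0},{"tx":0,"ty":0,"tz":-30,"roll":0},{"tx":0,"ty":0,"tz":-22,"roll":0},{"tx":0,"ty":0,"tz":0,"roll":0},{"tx":0,"ty":0,"tz":0,"roll":0}]' 80
python3 - <<'E'
from h import *
im,d=optics.get_image("side"); W,C=cloud("side",im,d)
b=(.33,.48,.05,.23)
for a in [(.055,.07),(.08,.092)]: print(a,rect(W,*a,b))
m=(np.abs(W[:,0]-.415)<.05)&(np.abs(W[:,1]-.14)<.06)&(W[:,2]>.055)&(W[:,2]<.07); A=np.c_[W[m,:2],np.ones(m.sum())]; print("plane",np.linalg.lstsq(A,W[m,2],rcond=None)[0])
plan((.5222,.0163,.24),(.334,.943))
E
```

```text
t: 8.85
tool_pos: [0.4156, 0.1393, 0.0692]
tool_rot: [-2.568, -1.81, 0.0]
contact_force: [-0.1, 0.2, -0.6]
opening: 0.0449
grip_force: 0.0
t: 9.6
tool_pos: [0.4165, 0.1395, 0.2264]
tool_rot: [2.566, 1.809, 0.006]
contact_force: [-0.3, -0.9, -1.3]
opening: 0.0803
grip_force: 0.0
(0.055, 0.07) (np.int64(683), ((415.6330261230469, 137.37265014648438), (115.22828674316406, 61.77653884887695), 70.87299346923828), array([0.42075581, 0.14830897, 0.06262463]))
(0.08, 0.092) (np.int64(69), ((417.6896667480469, 138.62124633789062), (45.6302490234375, 13.137187957763672), 70.3809585571289), array([0.41739556, 0.1400958 , 0.0848429 ]))
plane [ 0.00751153 -0.00800581  0.06053527]
shift [-80.  141.8 -15.5] roll -0.003 or 3.139 q6 0.5 tcp [0.4156 0.1394 0.2245] toolx [0.336 0.942 0.   ] toolz [ 0.001  0.    -1.   ]
```

The cover stands upright and released on the table: its top is level at z 0.063. Next I'll go back over the carrier.

```bash
python3 -m handwheel '[{"tx":-8,"ty":14,"tz":0,"roll":0},{"tx":-14,"ty":25,"tz":0,"roll":0},{"tx":-14,"ty":25,"tz":0,"roll":0},{"tx":-14,"ty":25,"tz":0,"roll":0},{"tx":-14,"ty":25,"tz":0,"roll":0},{"tx":-10,"ty":17,"tz":0,"roll":0},{"tx":-6,"ty":11,"tz":0,"roll":0},{"tx":0,"ty":0,"tz":0,"roll":0},{"tx":0,"ty":0,"tz":0,"roll":0}]'
python3 look.py w5
python3 - <<'E'
from h import *
W=np.load("pics/w5.npz")["W"]
b=(.45,.6,-.07,.1)
for a in [(.074,.09),(.045,.053),(.02,.028),(.005,.011)]: print(a,rect(W,*a,b))
# tabs in base frame
th=np.radians(70.5); ey=np.array([np.cos(th),np.sin(th)]); ex=np.array([ey[1],-ey[0]])
m=(W[:,2]>.074)&(W[:,2]<.09); D=W[m,:2]-[.5222,.0163]; X=D@ex;Y=D@ey; k=(abs(X)<.04)&(abs(Y)<.04)
for s in (-1,1):
    j=k&(X*s>0.005); print(s,j.sum(),np.percentile(X[j],[1,50,99]).round(4),np.percentile(Y[j],[1,50,99]).round(4))
plan((.5222,.0163,.07),ey)
E
```

```text
t: 10.4
tool_pos: [0.5217, 0.0164, 0.2228]
tool_rot: [-2.567, -1.808, 0.003]
contact_force: [0.2, 0.3, 0.2]
opening: 0.0798
grip_force: 0.0
(0.074, 0.09) (np.int64(367), ((522.2281494140625, 16.89393424987793), (21.93484878540039, 51.39625930786133), 69.659912109375), array([0.50551818, 0.01718653, 0.08189911]))
(0.045, 0.053) (np.int64(2574), ((522.129150390625, 16.683975219726562), (101.38426208496094, 54.01190948486328), 70.41490173339844), array([0.52470449, 0.03210102, 0.05023478]))
(0.02, 0.028) (np.int64(1398), ((522.174072265625, 16.782699584960938), (149.50953674316406, 64.05264282226562), 70.47785186767578), array([0.53147232, 0.05493718, 0.02443232]))
(0.005, 0.011) (np.int64(2953), ((522.0069580078125, 16.393051147460938), (162.68409729003906, 70.12907409667969), 70.44170379638672), array([0.52816466, 0.05863488, 0.00862729]))
-1 185 [-0.0259 -0.0231 -0.021 ] [-0.0099  0.0013  0.0109]
1 182 [0.0205 0.0225 0.0255] [-0.0103  0.0006  0.0109]
shift [ -0.3   1.2 153.2] roll -0.002 or 3.139 q6 0.23 tcp [0.5215 0.0168 0.2232] toolx [ 0.336  0.942 -0.   ] toolz [-0.002  0.001 -1.   ]
```

View pics/w5.png

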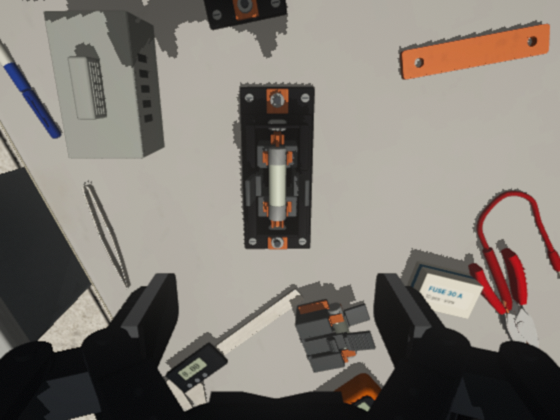

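The carrier is seated in its base at image (277,180) with its catch tabs on both sides, and the cover stands at top left (105,85), untouched. Now I'll descend onto the tabs.

```bash
python3 -m handwheel '[{"tx":0,"ty":0.6,"tz":20,"roll":0},{"tx":0,"ty":0,"tz":30,"roll":0},{"tx":0,"ty":0,"tz":30,"roll":0},{"tx":0,"ty":0,"tz":30,"roll":0},{"tx":0,"ty":0,"tz":25,"roll":0},{"tx":0,"ty":0,"tz":15,"roll":0},{"tx":0,"ty":0,"tz":10,"roll":0},{"tx":0,"ty":0,"tz":6,"roll":0},{"tx":0,"ty":0,"tz":0,"roll":0},{"tx":0,"ty":0,"tz":0,"roll":0}]' 72
python3 -c "
from h import *
plan((.5221,.0166,.054),(.3346,.9424))"
```

```text
t: 11.28
tool_pos: [0.5235, 0.0164, 0.0592]
tool_rot: [2.567, 1.81, 0.002]
contact_force: [0.4, 0.0, 0.6]
opening: 0.0718
grip_force: 0.0
shift [-0.3 -1.4  5.2] roll -0.001 or 3.14 q6 0.23 tcp [0.5235 0.0164 0.0592] toolx [0.336 0.942 0.   ] toolz [ 0.001 -0.    -1.   ]
```

```bash
python3 -m handwheel '[{"tx":0,"ty":-0.8,"tz":4.5,"roll":0},{"tx":0,"ty":0,"tz":0,"roll":0},{"tx":0,"ty":0,"tz":0,"roll":0},{"tx":0,"ty":0,"tz":0,"roll":0},{"tx":0,"ty":0,"tz":0,"roll":0},{"tx":0,"ty":0,"tz":0,"roll":0},{"tx":0,"ty":0,"tz":0,"roll":0},{"tx":0,"ty":0,"tz":0,"roll":0},{"tx":0,"ty":0,"tz":0,"roll":0},{"tx":0,"ty":0,"tz":0,"roll":0}]' 0 50
python3 -m handwheel '[{"tx":0,"ty":0,"tz":0,"roll":0},{"tx":0,"ty":0,"tz":0,"roll":0},{"tx":0,"ty":0,"tz":0,"roll":0},{"tx":0,"ty":0,"tz":0,"roll":0}]'
python3 look.py w6
```

```text
t: 12.12
tool_pos: [0.5229, 0.0164, 0.0562]
tool_rot: [2.568, 1.81, 0.001]
contact_force: [-6.0, 0.5, 10.6]
opening: 0.0269
grip_force: 48.7
t: 12.45
tool_pos: [0.5228, 0.0164, 0.0561]
tool_rot: [-2.568, -1.81, -0.001]
contact_force: [-5.7, 0.8, 10.0]
opening: 0.0264
grip_force: 48.7
```

View pics/w6.png

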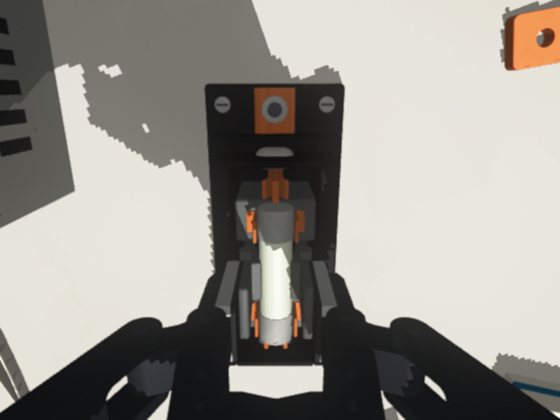

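Both pads sit symmetrically outside the tabs, at (232,290) and (322,290), and the tabs are pinched inward beside the fuse. I'll draw the carrier straight up.

```bash
python3 -m handwheel '[{"tx":0,"ty":-0.6,"tz":-2,"roll":0},{"tx":0,"ty":0,"tz":-3,"roll":0},{"tx":0,"ty":0,"tz":-3,"roll":0},{"tx":0,"ty":0,"tz":-3,"roll":0},{"tx":0,"ty":0,"tz":0,"roll":0}]'
python3 -m handwheel '[{"tx":0,"ty":0,"tz":-4,"roll":0},{"tx":0,"ty":0,"tz":-4,"roll":0},{"tx":0,"ty":0,"tz":-4,"roll":0},{"tx":0,"ty":0,"tz":-4,"roll":0},{"tx":0,"ty":0,"tz":-4,"roll":0},{"tx":0,"ty":0,"tz":-4,"roll":0},{"tx":0,"ty":0,"tz":-4,"roll":0},{"tx":0,"ty":0,"tz":-4,"roll":0}]'
```

```text
t: 12.92
tool_pos: [0.5217, 0.0164, 0.0651]
tool_rot: [2.568, 1.81, -0.0]
contact_force: [1.5, 0.1, -2.6]
opening: 0.0265
grip_force: 48.9
t: 13.58
tool_pos: [0.5217, 0.0167, 0.0976]
tool_rot: [-2.568, -1.81, -0.0]
contact_force: [0.4, 0.2, -2.8]
opening: 0.0266
grip_force: 49.1
```

```bash
python3 -m handwheel '[{"tx":0,"ty":0,"tz":-5,"roll":0},{"tx":0,"ty":0,"tz":-6,"roll":0},{"tx":0,"ty":0,"tz":-8,"roll":0},{"tx":0,"ty":0,"tz":-8,"roll":0},{"tx":0,"ty":0,"tz":-8,"roll":0},{"tx":0,"ty":0,"tz":-8,"roll":0},{"tx":0,"ty":0,"tz":-8,"roll":0},{"tx":0,"ty":0,"tz":-6,"roll":0},{"tx":0,"ty":0,"tz":-4,"roll":0},{"tx":0,"ty":0,"tz":0,"roll":0},{"tx":0,"ty":0,"tz":0,"roll":0},{"tx":0,"ty":0,"tz":0,"roll":0}]'
python3 look.py w7
python3 - <<'E'
from h import *
im,d=optics.get_image("scene"); W,C=cloud("scene",im,d)
a=im[150:330,180:380,::-1]
w=cv2.imread("pics/w7.png"); a=cv2.resize(a,(400,360)); w=cv2.resize(w,(400,300))
cv2.imwrite("pics/end.png",np.hstack([a,cv2.copyMakeBorder(w,0,60,0,0,0)]))
m=(np.hypot(W[:,0]-.522,W[:,1]-.0166)<.05)&(W[:,2]>.06)&(W[:,2]<.19); print(np.percentile(W[m,2],[0,1,5,50]).round(3),m.sum())
im,d=optics.get_image("side"); W,C=cloud("side",im,d); print(rect(W,.055,.07,(.33,.48,.05,.23)))
E
```

```text
t: 14.58
tool_pos: [0.5213, 0.0166, 0.1573]
tool_rot: [-2.567, -1.809, 0.001]
contact_force: [0.4, -0.6, -2.0]
opening: 0.0268
grip_force: 49.1
[0.107 0.109 0.113 0.146] 581
(np.int64(693), ((416.23492431640625, 139.19729614257812), (115.41388702392578, 61.762088775634766), 70.81221771240234), array([0.4206269 , 0.14840466, 0.06249147]))
```

View pics/end.png

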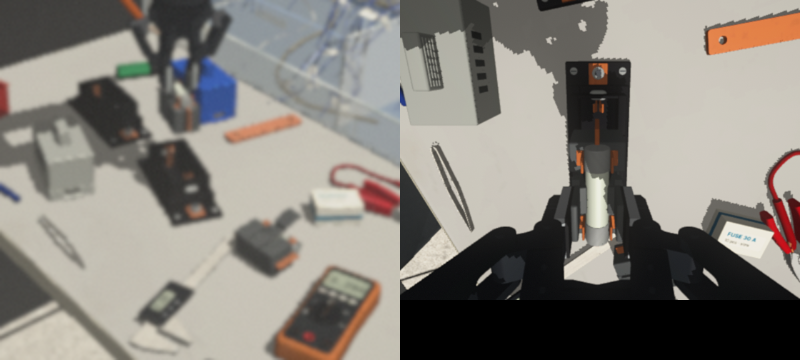

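The carrier hangs upright in the fingers, with its underside at about 0.108 m above the base and the base empty below. The cover stands clear at left, and the bystanders I can see look undisturbed.

```bash
python3 -c "
from station import ctrl
print(ctrl.get_obs()['dq'].round(3)); print(ctrl.finish_job())"
```

```text
[ 0.     0.002 -0.002 -0.002  0.     0.002]
the job is handed in; nothing more can be done
None
```

I handed the job in after about 15 s of robot time: the cover stands released on its rim on the table, clear of both bases, and the carrier is out of its contacts, held upright by its pinched catches with its underside about 0.108 m above the table; the hand-in returned no verdict.

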